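# Lay two desoldering pumps in the V-notched rest

## Robot

A 7-joint arm with a two-finger parallel gripper is mounted at the origin on the work surface. World frame = base frame: x ahead of the robot, y to its left, z up, the work surface at z = 0. Lengths are in m, angles in rad, forces in N, time in s.
With the tool pointing down it reaches from about 0.425 to 0.875 m from the base axis. Payload 4.7 kg.
Tool frame: the origin (TCP) lies midway between the tips of the shut fingers; the grasp point (between the pads) lies 19 mm behind it (ctrl.grip_point_offset is the distance from the TCP to the grasp point, in m); z points along the fingers, y is the line along which they close (so a half turn about z gives the same grasp; the last joint's range is limited). The gripper opens to 87 mm and grips with 3 to 60 N. Pads are 19 mm wide; open, the fingers measure 117 mm over their backs; the gripper's body (75 mm by 190 mm) begins 51 mm behind the grasp point.
Start: joints at [1.237, 0.321, -0.07, 1.45, 0.023, 1.371, -0.057], TCP at [0.222, -0.611, 0.223] pointing down, gripper open.
Joint ranges: [-2.86, 2.86], [-0.3, 2.09], [-1.38, 1.24], [0.06, 2.45], [-1.56, 4.7], [0.09, 2.05], [-2.69, 2.69]. Speed limits (rad/s): [2.57, 2.57, 3.14, 3.14, 3.14, 3.14, 3.14].

## Interface

Orientations are given as a rotation vector (axis times angle).
In Python, from bench import ctrl gives the robot as it stands. The module is installed in compiled form; this text tells all that it offers.
- The arm moves only by the shell command python3 -m handwheel 'ROWS' [OPENING] [FORCE]. ROWS is JSON, a list of rows, each an object of numbers: "x", "y", "z": the shift along the tool's x, y, z in m; "wx", "wy", "wz": the turn, a rotation vector about the tool's x, y, z in degrees. A call has 1 to 10 rows; each row is the pose to reach, as a shift and turn from the pose commanded when the call began, along the tool's axes at that moment; what a row does not reach only later rows make up. A row lasts 1/12 s, in which the tool goes at most 41.7 mm and 7.16 degrees, less where a joint would pass 70% of its speed; a pose out of reach is approached as far as the arm can. A call with a gripper value outside its range is refused whole. OPENING is the finger opening in m, from 0 to 0.087, set as the call begins (- or left out, the last holds). The fingers move at their own pace and stop on an object; FORCE is the grip in N (left out, the last holds). Time passes only in rows, so rows that repeat a pose let the fingers close. It gives the time, the measured TCP pose, the force, the opening and the grip force at its end, in the units of the state.
- ctrl.get_state(): the state, without advancing time (a new reading comes with each control period).
- ctrl.get_image(name): name is "side" or "top"; returns a dict with "image" (384x512x3 uint8, red, green, blue), "K" (3x3 intrinsics, pixels), "k1" (the pictures are not rectified: a ray, as slopes to the right and down, at radius r is drawn at 1 + k1 r^2 times it, then the intrinsics apply), "world_to_cam" (4x4, takes a point from world to camera coordinates). Camera axes: x right, y down, z forward; pixel columns grow to the right and rows downward; lengths in m; the calibration is good to about 2 mm. A picture is of the moment at which its call begins. There is no depth.
- ctrl.close_job(): hands the job in; it is judged then, once.
The state is a dict: "time": time; "joint_positions": joint angles; "qd": joint speeds; "joint_torque": joint torques, N m; "position": TCP position; "tool_rot": TCP orientation; "ft_force": force on the tool from outside, world axes, zero at the start; "torque": the same for the moment, N m; "grip_width": opening from 0.0 (shut) to 1.0 (fully open); "grip_force": force on a finger pad.
Only numpy, scipy, OpenCV 4.12 (cv2) and the standard library are available. Lean on these libraries where they do the work, as an engineer would, in place of code of your own. Each camera call takes 0.05 s, during which the arm holds its last target. There are 200 camera calls.

## Task

Put the two desoldering pumps away on the plywood rest: lay the thick pump in the wide V-groove and the slim pump in the narrow one. Each must lie level across both cheeks of the rest, with its barrel down in both notches and roughly centred end to end, and be let go.

Things in the scene. Friction and masses are not known exactly. Their poses are not given: they have to be found in the camera images.
- thick_pump_mid (a point): Thick pump: aluminium barrel 30 mm in diameter, white nozzle at its +x end, plunger at -x; 211 mm long, 140 g. Point: middle of the barrel's axis, its balance point, 18 mm above the table as it lies; x runs along the barrel. Bare barrel from -68 to +68 mm, then black six-sided collars, 36 mm across flats, that stop it rolling. Either end may point either way in the groove.
- slim_pump_mid (a point): Slim pump: same shape and length as the thick one, but barrel 18 mm in diameter, collars 24 mm across flats, 70 g. Point: middle of the barrel's axis, its balance point, 12 mm above the table as it lies; x runs along the barrel.
- wide_groove (a point): Wide groove of the fixed plywood rest: a pair of 90 degree V-notches, 42 mm wide at the mouth, 21 mm deep, in the tops of its two upright cheeks. Point: on the groove's centre line midway between the cheeks, level with their tops, 60 mm above the table. x along the groove, y level across it, z up. The thick barrel, seated, has its axis at this point's height.
- narrow_groove (a point): Narrow groove, parallel, 100 mm to the -y side: notches 28 mm wide, 14 mm deep; point and axes alike. The slim barrel, seated, has its axis 1 mm below this point. The rest: two cheeks 18 mm thick (190 mm wide, 96 mm outside to outside) on an 8 mm base plate 100 x 200 mm; the 60 mm gap between the cheeks is open from above for gripper fingers.
Mind the look-alikes: they are no part of the job. What is shaped like the part that bears thick_pump_mid but red is not meant.

How it is judged:
By the outcome, as a careful person would: the job done as asked, in the order asked, and still so for the second after the job is handed in, with the robot touching nothing.
It also fails if it takes over 59 s, if anything falls off the work surface, if the arm or the gripper's body presses on something with over 40 N, if the wrist force passes 120 N, or if a joint passes its speed limit or range.

## Working session

There is one attempt and no reset: what is moved stays moved. The work goes in short steps, Python scripts to look and compute and a shell command to move; the robot and the scene stay as the last step left them, time stands still between calls to the robot, and variables do not carry over. Pictures are saved under pics/ and viewed, at most 10 in all, crops included, and the job is handed in when it is done.

```bash
mkdir -p pics
python3 - <<'E'
from bench import ctrl
import cv2
for n in("side","top"):
    d=ctrl.get_image(n);cv2.imwrite(f"pics/{n}0.png",d["image"][:,:,::-1]);print(n,d["K"],d["k1"],d["world_to_cam"])
print(ctrl.get_state(),ctrl.grip_point_offset)
E
```

```text
side [[445.28832906   0.         254.2225875 ]
 [  0.         445.28832906 194.04506432]
 [  0.           0.           1.        ]] -0.09391562094264645 [[-0.97700292 -0.21220003 -0.020891    0.45276299]
 [-0.11134296  0.59127695 -0.79874546  0.11366852]
 [ 0.18184618 -0.77805059 -0.60130629  0.76870936]
 [ 0.          0.          0.          1.        ]]
top [[436.0383005    0.         259.11215758]
 [  0.         436.0383005  193.52128987]
 [  0.           0.           1.        ]] 0.03110756632578176 [[ 0.00363086 -0.99970836 -0.02387479  0.00360847]
 [-0.99863374 -0.0023803  -0.05220138  0.45136995]
 [ 0.05212933  0.02403171 -0.99835115  1.00004362]
 [ 0.          0.          0.          1.        ]]
{'time': 0.1, 'joint_positions': array([ 1.23712591,  0.32173899, -0.07012269,  1.45152209,  0.022636  ,
        1.3708164 , -0.05693558]), 'qd': array([-3.78912392e-04, -2.71242875e-03, -9.51883844e-04, -1.24202003e-03,
       -1.87195170e-05,  2.96865161e-03, -1.88949139e-04]), 'joint_torque': array([-1.11045817e-04, -4.92572021e+01, -4.05666931e-01, -3.13403964e+01,
       -6.42747106e-02,  3.94294015e-02,  3.43535930e-05]), 'position': array([ 0.22132004, -0.61064234,  0.22159314]), 'tool_rot': array([-3.09258513e+00, -5.43296506e-01,  6.39471512e-04]), 'ft_force': array([-0.13745821, -0.24066619,  0.64320666]), 'torque': array([-0.03211194, -0.01045036, -0.00496495]), 'grip_force': 0.0, 'grip_width': 1.000781510872444} 0.0187
```

View pics/top0.png

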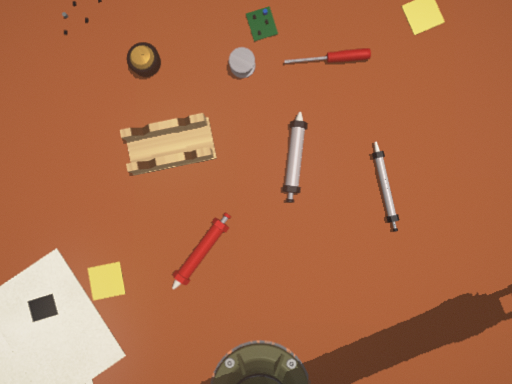

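View pics/side0.png

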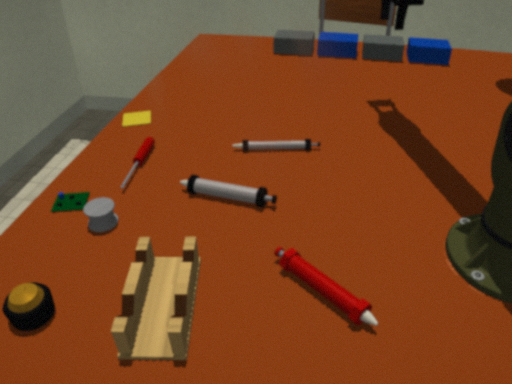

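The top view shows the thick pump at about (295,158), the slim pump at (386,185) and the red look-alike at (202,250). The rest is at about (168,143), with its dark notches near (140,130)/(147,163) and (184,125)/(190,157). The side view confirms this layout. Next I measure the pumps and zoom in on the rest.

```bash
cat > h.py <<'E'
from bench import ctrl
import cv2,numpy as np
def shot(n,name=None):
    d=ctrl.get_image(n)
    if name: cv2.imwrite(f"pics/{name}.png",d["image"][:,:,::-1])
    return d
def cast(d,uv,z):
    "pixels -> world points on the plane at height z"
    dist=np.array([d["k1"],0,0,0,0.])
    p=cv2.undistortPoints(np.float64(uv).reshape(-1,1,2),d["K"],dist)[:,0]
    R,t=d["world_to_cam"][:3,:3],d["world_to_cam"][:3,3]
    c=-R.T@t; r=np.c_[p,np.ones(len(p))]@R
    return c+r*((z-c[2])/r[:,2])[:,None]
def barrel(d,box,z):
    "centre, yaw (deg), length, width of the grey barrel within box u0,v0,u1,v1"
    u0,v0,u1,v1=box
    hsv=cv2.cvtColor(d["image"],cv2.COLOR_RGB2HSV)[v0:v1,u0:u1]
    m=((hsv[...,1]<90)&(hsv[...,2]>75)).astype(np.uint8)
    n,l,s,c=cv2.connectedComponentsWithStats(m,connectivity=4)
    k=1+s[1:,4].argmax(); v,u=np.nonzero(l==k)
    P=cast(d,np.c_[u+u0,v+v0],z)[:,:2].astype(np.float32)
    (c,wh,a)=cv2.minAreaRect(P); b=cv2.boxPoints((c,wh,a))
    e=max(b[1]-b[0],b[2]-b[1],key=np.linalg.norm)
    return np.round(c,4),round(float(np.degrees(np.arctan2(e[1],e[0]))),1),np.round(sorted(wh),4)
E
python3 - <<'E'
from h import *
d=shot("top")
print(barrel(d,(270,100,320,210),.018),barrel(d,(360,130,410,240),.012))
c=d["image"][105:180,112:222,::-1]
cv2.imwrite("pics/crop.png",cv2.resize(c,None,fx=7,fy=7,interpolation=cv2.INTER_CUBIC))
print(ctrl.get_state()["time"])
E
```

```text
(array([ 0.5373, -0.0768]), -6.2, array([0.0309, 0.2083])) (array([ 0.4721, -0.2846]), 11.8, array([0.0199, 0.2033]))
0.15
```

View pics/crop.png

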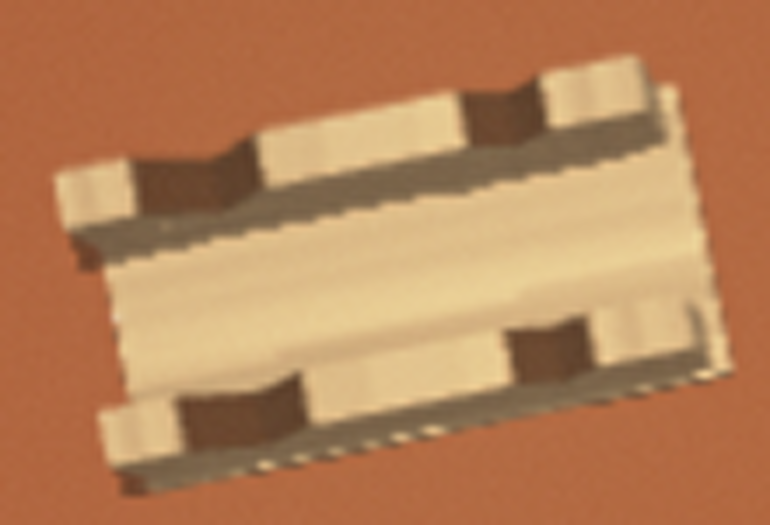

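The crop shows both cheek tops with the wide notch on the left and the narrow one on the right, and their mouth corners are readable. I'll cast those at z=0.06, and find the collars by a brightness profile.

Run:
```python
from h import *
d=shot("top")
def w(c): return cast(d,(np.array(c)+.5)/7-.5+np.array([112,105]),.06)[:,:2]
W=w([(132,158),(135,222),(258,133),(262,188),(180,400),(188,450),(302,372),(308,428)])
N=w([(460,93),(470,150),(542,75),(548,128),(508,330),(517,383),(585,317),(593,368)])
for n,A in(("wide",W),("narrow",N)):
    f,b=A[:4].mean(0),A[4:].mean(0);e=f-b
    print(n,A.mean(0),"yaw",np.degrees(np.arctan2(e[1],e[0])),"cheek dist",np.linalg.norm(e),"mouth",np.linalg.norm(A[2]-A[0]),np.linalg.norm(A[6]-A[4]))
x=N.mean(0)-W.mean(0);print("sep",np.linalg.norm(x),np.degrees(np.arctan2(x[1],x[0]))+90)
# collars: darkness profile along each pump axis
R,t=d["world_to_cam"][:3,:3],d["world_to_cam"][:3,3]
g=cv2.cvtColor(d["image"],cv2.COLOR_RGB2HSV)[...,2].astype(np.float32)
for c,a,z in(((.5373,-.0768),-6.2,.018),((.4721,-.2846),11.8,.012)):
    s=np.arange(-.11,.1101,.001);a=np.radians(a)
    off=np.array([-.006,-.003,0,.003,.006])
    P=np.array([[c[0]+i*np.cos(a)-o*np.sin(a),c[1]+i*np.sin(a)+o*np.cos(a),z] for i in s for o in off])
    q,_=cv2.projectPoints(P,cv2.Rodrigues(R)[0],t,d["K"],np.array([d["k1"],0,0,0,0]))
    q=q.astype(np.float32).reshape(len(s),len(off),2)
    p=cv2.remap(g,q[...,0],q[...,1],cv2.INTER_LINEAR).mean(1)
    m=p<.6*np.median(p); print("dark mm:",(s[m]*1000).round().astype(int))
```

```text
wide [0.55322208 0.26311107] yaw 12.207134742219429 cheek dist 0.07782448173838105 mouth 0.041022318591966346 0.03981089905162668
narrow [0.57366438 0.16521686] yaw 11.440127336909427 cheek dist 0.0779188063455392 mouth 0.02682875790222308 0.02487308346642815
sep 0.10000582086333881 11.795029367739161
dark mm: [-106 -105 -104 -103 -102 -101 -100  -99  -84  -83  -82  -81  -80  -79
  -78  -77  -76  -75  -74  -73  -72  -71  -70  -69   71   72   73   74
   75   76   77   78   79   80   81   82   83]
dark mm: [-107 -106 -105 -104 -103 -102 -101  -85  -84  -83  -82  -81  -80  -79
  -78  -77  -76  -75  -74  -73  -72   67   68   69   70   71   72   73
   74   75   76   77   78]
```

Every check matches the given sizes: groove separation 100 mm, cheek spacing 78 mm, and collars at ±68 to 84 mm. Now to the thick pump.

```bash
cat > go.py <<'E'
import sys
from bench import ctrl
import numpy as np
from scipy.spatial.transform import Rotation as R
# usage: go.py x y z yaw -> shift (tool axes, m) and turn (deg) to reach it, tool down, tool x at yaw
x,y,z,a=map(float,sys.argv[1:5]); s=ctrl.get_state()
r=R.from_rotvec(s["tool_rot"]); a=np.radians(a)
g=R.from_matrix(np.array([[np.cos(a),np.sin(a),0],[np.sin(a),-np.cos(a),0],[0,0,-1]]))
print("shift",r.inv().apply(np.array([x,y,z])-s["position"]).round(4),"turn",(r.inv()*g).as_rotvec(degrees=True).round(2))
print("t",s["time"],"pos",s["position"].round(4),"F",s["ft_force"].round(1),"grip",round(s["grip_width"]*87,1),round(s["grip_force"],1))
E
python3 go.py .5378 -.0769 .11 -6.2
```

```text
shift [ 0.4795 -0.394   0.1123] turn [-6.000e-02  2.000e-02  2.613e+01]
t 0.2 pos [ 0.2214 -0.6108  0.2219] F [-0.4 -0.1 -1.1] grip 86.6 0.0
```

```bash
python3 -m handwheel '[{"x":0.12,"y":-0.1,"z":0.02,"wz":7},{"x":0.24,"y":-0.2,"z":0.03,"wz":14},{"x":0.36,"y":-0.3,"z":0.05,"wz":21},{"x":0.4795,"y":-0.394,"z":0.1123,"wz":26.13},{"x":0.4795,"y":-0.394,"z":0.1123,"wz":26.13},{"x":0.4795,"y":-0.394,"z":0.1123,"wz":26.13},{"x":0.4795,"y":-0.394,"z":0.1123,"wz":26.13},{"x":0.4795,"y":-0.394,"z":0.1123,"wz":26.13},{"x":0.4795,"y":-0.394,"z":0.1123,"wz":26.13},{"x":0.4795,"y":-0.394,"z":0.1123,"wz":26.13}]' 0.087 30; python3 go.py .5378 -.0769 .11 -6.2
```

```text
shift [ 0.4795 -0.394   0.1123] turn [-6.000e-02  2.000e-02  2.613e+01]
t 0.2 pos [ 0.2214 -0.6108  0.2219] F [-0.4 -0.1 -1.1] grip 86.6 0.0invalid input at $[0]: expected keys x, y, z, wx, wy, wz
```

```bash
python3 -m handwheel '[{"x":0.48,"y":-0.394,"z":0.112,"wx":0,"wy":0,"wz":26.1},{"x":0.48,"y":-0.394,"z":0.112,"wx":0,"wy":0,"wz":26.1},{"x":0.48,"y":-0.394,"z":0.112,"wx":0,"wy":0,"wz":26.1},{"x":0.48,"y":-0.394,"z":0.112,"wx":0,"wy":0,"wz":26.1},{"x":0.48,"y":-0.394,"z":0.112,"wx":0,"wy":0,"wz":26.1},{"x":0.48,"y":-0.394,"z":0.112,"wx":0,"wy":0,"wz":26.1},{"x":0.48,"y":-0.394,"z":0.112,"wx":0,"wy":0,"wz":26.1},{"x":0.48,"y":-0.394,"z":0.112,"wx":0,"wy":0,"wz":26.1},{"x":0.48,"y":-0.394,"z":0.112,"wx":0,"wy":0,"wz":26.1},{"x":0.48,"y":-0.394,"z":0.112,"wx":0,"wy":0,"wz":26.1}]' 0.087 30; python3 go.py .5378 -.0769 .11 -6.2
```

```text
time: 1.03
position: [0.4311, -0.2571, 0.1485]
tool_rot: [3.136, -0.169, 0.0]
ft_force: [0.8, -1.4, 0.2]
grip_width: 1.002
grip_force: 0.0
shift [ 0.0867 -0.1907  0.0384] turn [ 0.03 -0.02  0.02]
t 1.0333 pos [ 0.4311 -0.2571  0.1485] F [ 0.8 -1.4  0.2] grip 87.2 0.0
```

```bash
python3 -m handwheel '[{"x":0.08,"y":-0.18,"z":0.037,"wx":0,"wy":0,"wz":0},{"x":0.08,"y":-0.18,"z":0.037,"wx":0,"wy":0,"wz":0},{"x":0.08,"y":-0.18,"z":0.037,"wx":0,"wy":0,"wz":0},{"x":0.08,"y":-0.18,"z":0.037,"wx":0,"wy":0,"wz":0},{"x":0.08,"y":-0.18,"z":0.037,"wx":0,"wy":0,"wz":0},{"x":0.08,"y":-0.18,"z":0.037,"wx":0,"wy":0,"wz":0},{"x":0.08,"y":-0.18,"z":0.037,"wx":0,"wy":0,"wz":0},{"x":0.08,"y":-0.18,"z":0.037,"wx":0,"wy":0,"wz":0},{"x":0.08,"y":-0.18,"z":0.037,"wx":0,"wy":0,"wz":0}]'; python3 go.py .5378 -.0769 .005 -6.2
```

```text
time: 1.78
position: [0.5289, -0.0905, 0.1117]
tool_rot: [3.136, -0.173, -0.0]
ft_force: [-0.4, -0.7, 0.5]
grip_width: 0.995
grip_force: 0.0
shift [ 0.0074 -0.0146  0.1067] turn [ 0.06  0.01 -0.12]
t 1.7833 pos [ 0.5289 -0.0905  0.1117] F [-0.4 -0.7  0.5] grip 86.6 0.0
```

```bash
python3 -m handwheel '[{"x":0.0074,"y":-0.0146,"z":0.03,"wx":0,"wy":0,"wz":0},{"x":0.0074,"y":-0.0146,"z":0.06,"wx":0,"wy":0,"wz":0},{"x":0.0074,"y":-0.0146,"z":0.085,"wx":0,"wy":0,"wz":0},{"x":0.0074,"y":-0.0146,"z":0.1,"wx":0,"wy":0,"wz":0},{"x":0.0074,"y":-0.0146,"z":0.106,"wx":0,"wy":0,"wz":0},{"x":0.0074,"y":-0.0146,"z":0.106,"wx":0,"wy":0,"wz":0},{"x":0.0074,"y":-0.0146,"z":0.106,"wx":0,"wy":0,"wz":0}]'; python3 go.py .5378 -.0769 .004 -6.2
python3 -m handwheel '[{"x":0,"y":0,"z":0,"wx":0,"wy":0,"wz":0},{"x":0,"y":0,"z":0,"wx":0,"wy":0,"wz":0},{"x":0,"y":0,"z":0,"wx":0,"wy":0,"wz":0},{"x":0,"y":0,"z":0,"wx":0,"wy":0,"wz":0},{"x":0,"y":0,"z":0,"wx":0,"wy":0,"wz":0},{"x":0,"y":0,"z":0,"wx":0,"wy":0,"wz":0},{"x":0,"y":0,"z":0,"wx":0,"wy":0,"wz":0},{"x":0,"y":0,"z":0,"wx":0,"wy":0,"wz":0},{"x":0,"y":0,"z":0,"wx":0,"wy":0,"wz":0},{"x":0,"y":0,"z":0,"wx":0,"wy":0,"wz":0}]' 0 30; python3 go.py .5532 .2631 .12 11.8
```

```text
time: 2.37
position: [0.5388, -0.076, 0.0064]
tool_rot: [3.136, -0.172, 0.001]
ft_force: [-0.4, -0.0, -0.2]
grip_width: 0.999
grip_force: 0.0
shift [-0.0008  0.001   0.0024] turn [ 0.03 -0.05 -0.06]
t 2.3667 pos [ 0.5388 -0.076   0.0064] F [-0.4 -0.  -0.2] grip 86.9 0.0
time: 3.2
position: [0.5384, -0.0753, 0.0057]
tool_rot: [3.136, -0.169, -0.0]
ft_force: [-0.5, -1.0, 1.0]
grip_width: 0.336
grip_force: 30.0
shift [-0.0217 -0.3379 -0.1145] turn [ 3.000e-02  1.000e-02 -1.798e+01]
t 3.2 pos [ 0.5384 -0.0753  0.0057] F [-0.5 -1.   1. ] grip 29.2 30.0
```

```bash
python3 -m handwheel '[{"x":0,"y":0,"z":-0.02,"wx":0,"wy":0,"wz":0},{"x":0,"y":0,"z":-0.055,"wx":0,"wy":0,"wz":0},{"x":0,"y":-0.01,"z":-0.09,"wx":0,"wy":0,"wz":0},{"x":0,"y":-0.04,"z":-0.114,"wx":0,"wy":0,"wz":-3},{"x":-0.004,"y":-0.08,"z":-0.114,"wx":0,"wy":0,"wz":-6},{"x":-0.01,"y":-0.12,"z":-0.114,"wx":0,"wy":0,"wz":-9},{"x":-0.014,"y":-0.16,"z":-0.114,"wx":0,"wy":0,"wz":-12},{"x":-0.018,"y":-0.2,"z":-0.114,"wx":0,"wy":0,"wz":-15},{"x":-0.02,"y":-0.23,"z":-0.114,"wx":0,"wy":0,"wz":-18},{"x":-0.021,"y":-0.25,"z":-0.114,"wx":0,"wy":0,"wz":-18}]'; python3 go.py .5532 .2631 .12 11.8
```

```text
time: 4.03
position: [0.5431, 0.1808, 0.1197]
tool_rot: [-3.122, -0.334, 0.0]
ft_force: [0.4, 0.2, -1.7]
grip_width: 0.336
grip_force: 30.0
shift [ 0.0273 -0.0783 -0.0001] turn [-0.12 -0.01  0.43]
t 4.0333 pos [0.5431 0.1808 0.1197] F [ 0.4  0.2 -1.7] grip 29.2 30.0
```

```bash
python3 -m handwheel '[{"x":0,"y":0,"z":0,"wx":0,"wy":0,"wz":0},{"x":0,"y":0,"z":0,"wx":0,"wy":0,"wz":0}]'; python3 go.py .5532 .2631 .12 11.8; python3 -c "
from h import *
d=shot('side');d2=shot('top','t1')
cv2.imwrite('pics/both1.png',cv2.vconcat([d['image'],d2['image']])[:,:,::-1][::1,::1][:768][80:680,:512])"
```

```text
time: 4.2
position: [0.5436, 0.1775, 0.1192]
tool_rot: [-3.124, -0.329, 0.002]
ft_force: [0.3, -1.0, -1.6]
grip_width: 0.337
grip_force: 30.0
shift [ 0.0272 -0.0817 -0.0007] turn [-0.03  0.05  0.21]
t 4.2 pos [0.5436 0.1775 0.1192] F [ 0.3 -1.  -1.6] grip 29.3 30.0
```

View pics/both1.png

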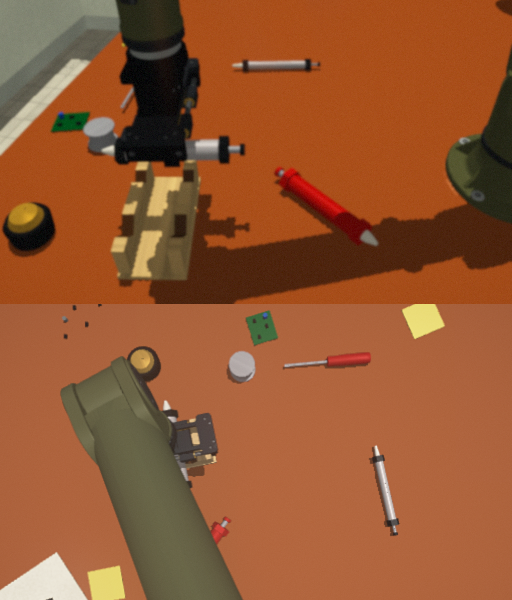

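The side view shows the pump held level across the rest (about (105,150) to (240,150) in the stacked picture). Next I move over the groove.

```bash
python3 -m handwheel '[{"x":0.01,"y":-0.03,"z":0,"wx":0,"wy":0,"wz":0},{"x":0.02,"y":-0.06,"z":0,"wx":0,"wy":0,"wz":0.2},{"x":0.027,"y":-0.08,"z":0,"wx":0,"wy":0,"wz":0.2},{"x":0.0272,"y":-0.0817,"z":0,"wx":0,"wy":0,"wz":0.2},{"x":0.0272,"y":-0.0817,"z":0.01,"wx":0,"wy":0,"wz":0.2},{"x":0.0272,"y":-0.0817,"z":0.03,"wx":0,"wy":0,"wz":0.2},{"x":0.0272,"y":-0.0817,"z":0.038,"wx":0,"wy":0,"wz":0.2},{"x":0.0272,"y":-0.0817,"z":0.038,"wx":0,"wy":0,"wz":0.2},{"x":0.0272,"y":-0.0817,"z":0.038,"wx":0,"wy":0,"wz":0.2},{"x":0.0272,"y":-0.0817,"z":0.038,"wx":0,"wy":0,"wz":0.2}]'; python3 go.py .5532 .2631 .0485 11.8
```

```text
time: 5.13
position: [0.5549, 0.2606, 0.0822]
tool_rot: [3.125, 0.316, 0.001]
ft_force: [0.4, 0.2, -0.9]
grip_width: 0.34
grip_force: 30.0
shift [-0.0012 -0.0028  0.0337] turn [ 0.02 -0.04 -0.26]
t 5.1333 pos [0.5549 0.2606 0.0822] F [ 0.4  0.2 -0.9] grip 29.6 30.0
```

```bash
python3 -m handwheel '[{"x":-0.001,"y":-0.002,"z":0,"wx":0,"wy":0,"wz":0},{"x":-0.001,"y":-0.002,"z":0.01,"wx":0,"wy":0,"wz":0},{"x":-0.001,"y":-0.002,"z":0.017,"wx":0,"wy":0,"wz":0},{"x":-0.001,"y":-0.002,"z":0.022,"wx":0,"wy":0,"wz":0},{"x":-0.001,"y":-0.002,"z":0.026,"wx":0,"wy":0,"wz":0},{"x":-0.001,"y":-0.002,"z":0.028,"wx":0,"wy":0,"wz":0},{"x":-0.001,"y":-0.002,"z":0.028,"wx":0,"wy":0,"wz":0}]'; python3 go.py .5532 .2631 .0485 11.8
```

```text
time: 5.72
position: [0.5524, 0.263, 0.0528]
tool_rot: [3.125, 0.318, -0.002]
ft_force: [-0.3, 0.1, -1.4]
grip_width: 0.331
grip_force: 30.0
shift [0.0008 0.0001 0.0043] turn [ 0.01  0.08 -0.17]
t 5.7167 pos [0.5524 0.263  0.0528] F [-0.3  0.1 -1.4] grip 28.8 30.0
```

```bash
python3 -m handwheel '[{"x":0,"y":0,"z":0.002,"wx":0,"wy":0,"wz":0},{"x":0,"y":0,"z":0.003,"wx":0,"wy":0,"wz":0},{"x":0,"y":0,"z":0.004,"wx":0,"wy":0,"wz":0},{"x":0,"y":0,"z":0.004,"wx":0,"wy":0,"wz":0},{"x":0,"y":0,"z":0.004,"wx":0,"wy":0,"wz":0}]' - 10; python3 -c "
from h import *
d=shot('side');cv2.imwrite('pics/s2.png',cv2.resize(d['image'][190:390,60:300,::-1],None,fx=3,fy=3))"
```

```text
time: 6.13
position: [0.5529, 0.2633, 0.0498]
tool_rot: [3.125, 0.318, 0.0]
ft_force: [-0.2, -0.1, -1.7]
grip_width: 0.339
grip_force: 10.0
```

View pics/s2.png

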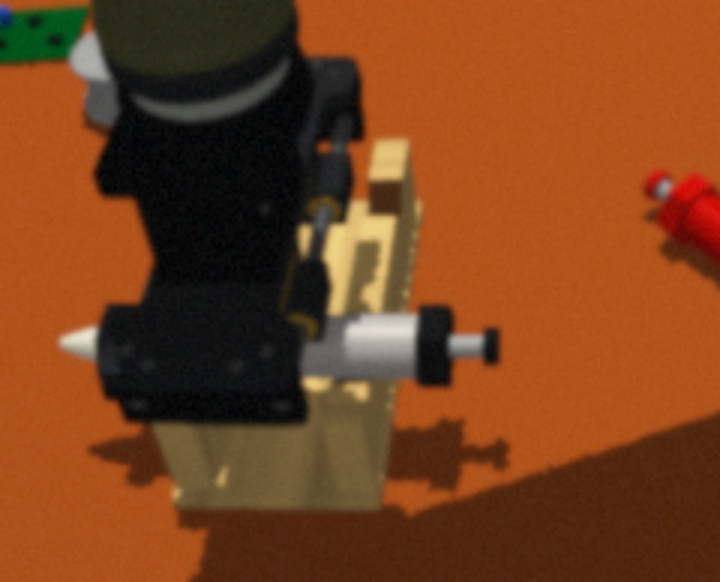

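The crop shows the barrel over the near cheek's notch (around (385,350)), level. I lower the last millimetres until it makes contact.

```bash
python3 -m handwheel '[{"x":0,"y":0,"z":0.001,"wx":0,"wy":0,"wz":0},{"x":0,"y":0,"z":0.0015,"wx":0,"wy":0,"wz":0},{"x":0,"y":0,"z":0.002,"wx":0,"wy":0,"wz":0},{"x":0,"y":0,"z":0.002,"wx":0,"wy":0,"wz":0}]'; python3 go.py .5532 .2631 .0485 11.8
```

```text
time: 6.52
position: [0.5534, 0.263, 0.0486]
tool_rot: [3.125, 0.318, 0.001]
ft_force: [-1.5, -2.1, 5.9]
grip_width: 0.341
grip_force: 10.0
shift [-0.0002 -0.0001  0.0001] turn [ 0.04 -0.05 -0.18]
t 6.5167 pos [0.5534 0.263  0.0486] F [-1.5 -2.1  5.9] grip 29.7 10.0
```

Contact at the expected height, so I release and rise.

```bash
python3 -m handwheel '[{"x":0,"y":0,"z":0,"wx":0,"wy":0,"wz":0},{"x":0,"y":0,"z":0,"wx":0,"wy":0,"wz":0},{"x":0,"y":0,"z":0,"wx":0,"wy":0,"wz":0},{"x":0,"y":0,"z":0,"wx":0,"wy":0,"wz":0},{"x":0,"y":0,"z":-0.01,"wx":0,"wy":0,"wz":0},{"x":0,"y":0,"z":-0.03,"wx":0,"wy":0,"wz":0},{"x":0,"y":0,"z":-0.07,"wx":0,"wy":0,"wz":0},{"x":0,"y":0,"z":-0.1,"wx":0,"wy":0,"wz":0},{"x":0,"y":0,"z":-0.1,"wx":0,"wy":0,"wz":0}]' 0.07; python3 go.py .4692 -.2852 .1 11.8
```

```text
time: 7.27
position: [0.5564, 0.266, 0.1555]
tool_rot: [-3.122, -0.319, -0.018]
ft_force: [0.8, 0.9, 1.0]
grip_width: 0.798
grip_force: 0.0
shift [-0.1974  0.5224  0.0519] turn [-0.14 -0.67 -0.15]
t 7.2667 pos [0.5564 0.266  0.1555] F [0.8 0.9 1. ] grip 69.4 0.0
```

```bash
python3 -m handwheel '[{"x":-0.015,"y":0.04,"z":0,"wx":0,"wy":0,"wz":0},{"x":-0.03,"y":0.08,"z":0,"wx":0,"wy":0,"wz":0},{"x":-0.045,"y":0.12,"z":0,"wx":0,"wy":0,"wz":0},{"x":-0.06,"y":0.16,"z":0,"wx":0,"wy":0,"wz":0},{"x":-0.075,"y":0.2,"z":0,"wx":0,"wy":0,"wz":0},{"x":-0.09,"y":0.24,"z":0,"wx":0,"wy":0,"wz":0},{"x":-0.105,"y":0.28,"z":0,"wx":0,"wy":0,"wz":0},{"x":-0.12,"y":0.32,"z":0,"wx":0,"wy":0,"wz":0},{"x":-0.135,"y":0.36,"z":0,"wx":0,"wy":0,"wz":0},{"x":-0.15,"y":0.4,"z":0,"wx":0,"wy":0,"wz":0}]' 0.06; python3 go.py .4692 -.2852 .1 11.8
```

```text
time: 8.1
position: [0.4878, -0.1502, 0.1485]
tool_rot: [3.124, 0.319, 0.002]
ft_force: [0.8, -1.1, 0.6]
grip_width: 0.691
grip_force: 0.0
shift [-0.0455  0.1284  0.0486] turn [ 0.07 -0.07 -0.15]
t 8.1 pos [ 0.4878 -0.1502  0.1485] F [ 0.8 -1.1  0.6] grip 60.1 0.0
```

```bash
python3 -c "
from h import *
d=shot('top');d2=shot('side')
cv2.imwrite('pics/c3.png',cv2.hconcat([cv2.resize(d['image'][90:210,90:225,::-1],(400,356)),cv2.resize(d2['image'][190:390,60:285,::-1],(400,356))]))"
```

```text
(no output)
```

View pics/c3.png

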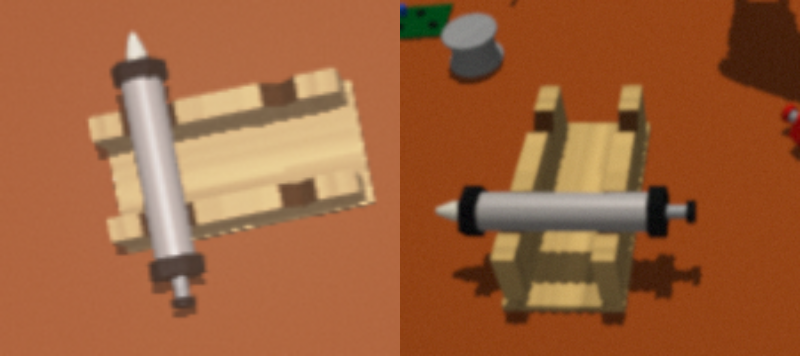

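The thick pump lies square in the wide groove, level, and centred over both cheeks in both views. Now the slim pump.

```bash
python3 -m handwheel '[{"x":-0.014,"y":0.04,"z":0.01,"wx":0,"wy":0,"wz":0},{"x":-0.028,"y":0.075,"z":0.02,"wx":0,"wy":0,"wz":0},{"x":-0.04,"y":0.11,"z":0.03,"wx":0,"wy":0,"wz":0},{"x":-0.045,"y":0.125,"z":0.04,"wx":0,"wy":0,"wz":0},{"x":-0.045,"y":0.128,"z":0.048,"wx":0,"wy":0,"wz":0},{"x":-0.045,"y":0.128,"z":0.048,"wx":0,"wy":0,"wz":0},{"x":-0.045,"y":0.128,"z":0.048,"wx":0,"wy":0,"wz":0},{"x":-0.045,"y":0.128,"z":0.048,"wx":0,"wy":0,"wz":0}]'; python3 go.py .4692 -.2852 .004 11.8
```

```text
time: 8.87
position: [0.4712, -0.2805, 0.1003]
tool_rot: [-3.124, -0.323, -0.002]
ft_force: [0.6, -0.2, 0.2]
grip_width: 0.695
grip_force: 0.0
shift [-0.003   0.0042  0.0963] turn [-0.02 -0.06  0.02]
t 8.8667 pos [ 0.4712 -0.2805  0.1003] F [ 0.6 -0.2  0.2] grip 60.4 0.0
```

```bash
python3 -m handwheel '[{"x":-0.003,"y":0.0042,"z":0.025,"wx":0,"wy":0,"wz":0},{"x":-0.003,"y":0.0042,"z":0.05,"wx":0,"wy":0,"wz":0},{"x":-0.003,"y":0.0042,"z":0.075,"wx":0,"wy":0,"wz":0},{"x":-0.003,"y":0.0042,"z":0.09,"wx":0,"wy":0,"wz":0},{"x":-0.003,"y":0.0042,"z":0.096,"wx":0,"wy":0,"wz":0},{"x":-0.003,"y":0.0042,"z":0.096,"wx":0,"wy":0,"wz":0},{"x":-0.003,"y":0.0042,"z":0.096,"wx":0,"wy":0,"wz":0}]'; python3 go.py .4692 -.2852 .004 11.8
python3 -m handwheel '[{"x":0,"y":0,"z":0,"wx":0,"wy":0,"wz":0},{"x":0,"y":0,"z":0,"wx":0,"wy":0,"wz":0},{"x":0,"y":0,"z":0,"wx":0,"wy":0,"wz":0},{"x":0,"y":0,"z":0,"wx":0,"wy":0,"wz":0},{"x":0,"y":0,"z":0,"wx":0,"wy":0,"wz":0},{"x":0,"y":0,"z":0,"wx":0,"wy":0,"wz":0},{"x":0,"y":0,"z":0,"wx":0,"wy":0,"wz":0},{"x":0,"y":0,"z":0,"wx":0,"wy":0,"wz":0},{"x":0,"y":0,"z":0,"wx":0,"wy":0,"wz":0},{"x":0,"y":0,"z":0,"wx":0,"wy":0,"wz":0}]' 0 25; python3 go.py .5737 .1652 .15 11.8
```

```text
time: 9.45
position: [0.469, -0.2869, 0.0048]
tool_rot: [3.124, 0.321, 0.002]
ft_force: [-0.2, -0.4, 0.1]
grip_width: 0.691
grip_force: 0.0
shift [ 0.0005 -0.0016  0.0008] turn [ 0.05 -0.07 -0.08]
t 9.45 pos [ 0.469  -0.2869  0.0048] F [-0.2 -0.4  0.1] grip 60.1 0.0
time: 10.28
position: [0.4678, -0.2876, 0.0037]
tool_rot: [3.125, 0.318, -0.0]
ft_force: [-0.3, 0.1, 0.6]
grip_width: 0.193
grip_force: 25.0
shift [ 0.195  -0.4222 -0.1464] turn [ 0.01  0.01 -0.17]
t 10.2833 pos [ 0.4678 -0.2876  0.0037] F [-0.3  0.1  0.6] grip 16.8 25.0
```

```bash
python3 -m handwheel '[{"x":0,"y":0,"z":-0.02,"wx":0,"wy":0,"wz":0},{"x":0,"y":0,"z":-0.05,"wx":0,"wy":0,"wz":0},{"x":0,"y":0,"z":-0.085,"wx":0,"wy":0,"wz":0},{"x":0.005,"y":-0.01,"z":-0.12,"wx":0,"wy":0,"wz":0},{"x":0.02,"y":-0.04,"z":-0.14,"wx":0,"wy":0,"wz":0},{"x":0.035,"y":-0.075,"z":-0.146,"wx":0,"wy":0,"wz":0},{"x":0.05,"y":-0.11,"z":-0.146,"wx":0,"wy":0,"wz":0},{"x":0.068,"y":-0.147,"z":-0.146,"wx":0,"wy":0,"wz":0},{"x":0.085,"y":-0.184,"z":-0.146,"wx":0,"wy":0,"wz":0},{"x":0.102,"y":-0.221,"z":-0.146,"wx":0,"wy":0,"wz":0}]'; python3 go.py .5737 .1652 .15 11.8
```

```text
time: 11.12
position: [0.5231, -0.0487, 0.1497]
tool_rot: [3.125, 0.317, 0.0]
ft_force: [1.5, 0.4, -2.8]
grip_width: 0.194
grip_force: 25.0
shift [ 0.0926 -0.1993 -0.0004] turn [ 0.03 -0.01 -0.2 ]
t 11.1167 pos [ 0.5231 -0.0487  0.1497] F [ 1.5  0.4 -2.8] grip 16.9 25.0
```

```bash
python3 -m handwheel '[{"x":0.015,"y":-0.035,"z":0,"wx":0,"wy":0,"wz":0},{"x":0.031,"y":-0.07,"z":0,"wx":0,"wy":0,"wz":0},{"x":0.048,"y":-0.105,"z":0,"wx":0,"wy":0,"wz":0},{"x":0.064,"y":-0.14,"z":0,"wx":0,"wy":0,"wz":0},{"x":0.079,"y":-0.17,"z":0,"wx":0,"wy":0,"wz":0},{"x":0.088,"y":-0.19,"z":0,"wx":0,"wy":0,"wz":0},{"x":0.093,"y":-0.199,"z":0,"wx":0,"wy":0,"wz":0},{"x":0.093,"y":-0.199,"z":0,"wx":0,"wy":0,"wz":0},{"x":0.093,"y":-0.199,"z":0,"wx":0,"wy":0,"wz":0}]'; python3 go.py .5737 .1652 .08 11.8
```

```text
time: 11.87
position: [0.5739, 0.162, 0.1491]
tool_rot: [3.124, 0.318, -0.002]
ft_force: [0.3, -1.1, -1.3]
grip_width: 0.191
grip_force: 25.0
shift [ 0.0005 -0.0033  0.0691] turn [ 0.06  0.08 -0.18]
t 11.8667 pos [0.5739 0.162  0.1491] F [ 0.3 -1.1 -1.3] grip 16.6 25.0
```

```bash
python3 -c "
from h import *
d=shot('top');d2=shot('side')
cv2.imwrite('pics/c4.png',cv2.hconcat([cv2.resize(d['image'][70:240,80:270,::-1],(400,356)),cv2.resize(d2['image'][150:390,50:320,::-1],(400,356))]))"
```

```text
(no output)
```

View pics/c4.png

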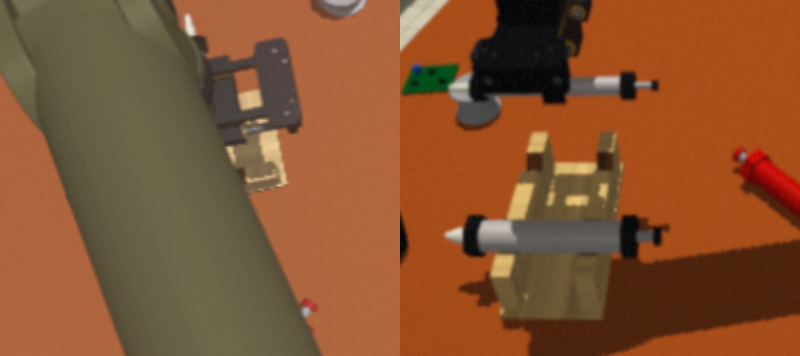

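The slim pump is held level above the narrow groove, and the thick pump is undisturbed. I lower it.

```bash
python3 -m handwheel '[{"x":-0.0015,"y":-0.003,"z":0.02,"wx":0,"wy":0,"wz":0},{"x":-0.0015,"y":-0.003,"z":0.04,"wx":0,"wy":0,"wz":0},{"x":-0.0015,"y":-0.003,"z":0.06,"wx":0,"wy":0,"wz":0},{"x":-0.0015,"y":-0.003,"z":0.075,"wx":0,"wy":0,"wz":0},{"x":-0.0015,"y":-0.003,"z":0.085,"wx":0,"wy":0,"wz":0},{"x":-0.0015,"y":-0.003,"z":0.09,"wx":0,"wy":0,"wz":0},{"x":-0.0015,"y":-0.003,"z":0.09,"wx":0,"wy":0,"wz":0},{"x":-0.0015,"y":-0.003,"z":0.09,"wx":0,"wy":0,"wz":0}]'; python3 go.py .5717 .1648 .0505 11.8
```

```text
time: 12.63
position: [0.5726, 0.1652, 0.0603]
tool_rot: [3.125, 0.317, 0.001]
ft_force: [0.7, -0.1, -0.4]
grip_width: 0.2
grip_force: 25.0
shift [-0.001   0.0002  0.0098] turn [ 0.02 -0.05 -0.23]
t 12.6333 pos [0.5726 0.1652 0.0603] F [ 0.7 -0.1 -0.4] grip 17.4 25.0
```

```bash
python3 -m handwheel '[{"x":-0.001,"y":0,"z":0.002,"wx":0,"wy":0,"wz":0},{"x":-0.001,"y":0,"z":0.004,"wx":0,"wy":0,"wz":0},{"x":-0.001,"y":0,"z":0.006,"wx":0,"wy":0,"wz":0},{"x":-0.001,"y":0,"z":0.0075,"wx":0,"wy":0,"wz":0},{"x":-0.001,"y":0,"z":0.0085,"wx":0,"wy":0,"wz":0},{"x":-0.001,"y":0,"z":0.0085,"wx":0,"wy":0,"wz":0}]' - 10; python3 go.py .5717 .1648 .0505 11.8
```

```text
time: 13.13
position: [0.5716, 0.1652, 0.0517]
tool_rot: [3.125, 0.318, 0.001]
ft_force: [-0.8, -1.1, 3.3]
grip_width: 0.202
grip_force: 10.0
shift [0.     0.0004 0.0012] turn [ 0.05 -0.03 -0.18]
t 13.1333 pos [0.5716 0.1652 0.0517] F [-0.8 -1.1  3.3] grip 17.6 10.0
```

Contact has begun at the expected height. I release and retreat.

```bash
python3 -m handwheel '[{"x":0,"y":0,"z":0.0005,"wx":0,"wy":0,"wz":0},{"x":0,"y":0,"z":0.0005,"wx":0,"wy":0,"wz":0},{"x":0,"y":0,"z":0.0005,"wx":0,"wy":0,"wz":0},{"x":0,"y":0,"z":0.0005,"wx":0,"wy":0,"wz":0},{"x":0,"y":0,"z":-0.01,"wx":0,"wy":0,"wz":0},{"x":0,"y":0,"z":-0.03,"wx":0,"wy":0,"wz":0},{"x":0,"y":0,"z":-0.06,"wx":0,"wy":0,"wz":0},{"x":0,"y":0,"z":-0.1,"wx":0,"wy":0,"wz":0},{"x":0,"y":0,"z":-0.12,"wx":0,"wy":0,"wz":0}]' 0.05; python3 -m handwheel '[{"x":0,"y":0.04,"z":0,"wx":0,"wy":0,"wz":0},{"x":0,"y":0.08,"z":0,"wx":0,"wy":0,"wz":0},{"x":-0.01,"y":0.12,"z":0,"wx":0,"wy":0,"wz":0},{"x":-0.02,"y":0.16,"z":0,"wx":0,"wy":0,"wz":0},{"x":-0.03,"y":0.2,"z":0,"wx":0,"wy":0,"wz":0},{"x":-0.04,"y":0.24,"z":0,"wx":0,"wy":0,"wz":0},{"x":-0.04,"y":0.24,"z":0,"wx":0,"wy":0,"wz":0},{"x":-0.04,"y":0.24,"z":0,"wx":0,"wy":0,"wz":0}]'; python3 -c "
from h import *
d=shot('top');d2=shot('side')
cv2.imwrite('pics/c5.png',cv2.hconcat([cv2.resize(d['image'][90:210,90:225,::-1],(400,356)),cv2.resize(d2['image'][190:390,60:285,::-1],(400,356))]))"
```

```text
time: 13.88
position: [0.5727, 0.1668, 0.1763]
tool_rot: [-3.124, -0.319, -0.009]
ft_force: [1.2, 0.1, 0.4]
grip_width: 0.57
grip_force: 0.0
time: 14.55
position: [0.5801, -0.0815, 0.1717]
tool_rot: [3.125, 0.308, 0.0]
ft_force: [-0.3, 0.2, 0.7]
grip_width: 0.571
grip_force: 0.0
```

View pics/c5.png

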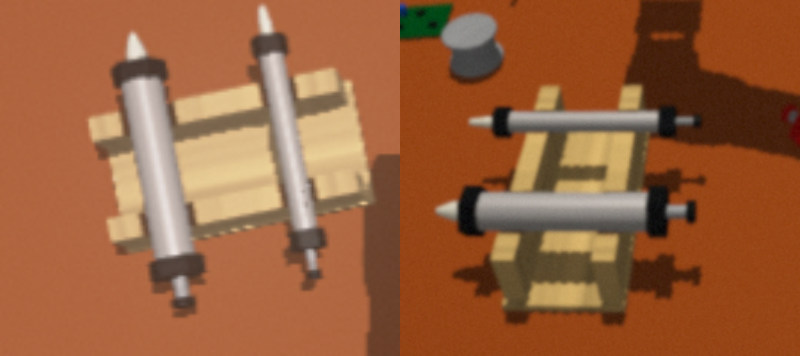

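Both pumps lie in their grooves, level, centred and let go, with the arm clear.

```bash
python3 -c "
from bench import ctrl
print(ctrl.close_job())"
```

```text
the job is handed in; nothing more can be done
None
```

The job is handed in: the thick pump lies in the wide groove and the slim pump in the narrow one, both looking level and roughly centred in the final pictures, let go, with the arm clear at about 14.6 s.

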